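# Load the coffee-can dispenser so that the short can comes out first

### The arm

A 6-joint arm with a two-finger parallel gripper is mounted at the origin on the work surface. World frame = base frame: x ahead of the robot, y to its left, z up, the work surface at z = 0. Lengths are in m, angles in degrees, forces in N, time in s.
With the tool pointing down it reaches from about 0.35 to 0.875 m from the base axis. Payload 4.2 kg.
Tool frame: the origin (TCP) lies midway between the tips of the shut fingers; the grasp point (between the pads) lies 19 mm behind it; z points along the fingers, y is the line along which they close (so a half turn about z gives the same grasp; the last joint's range is limited). The gripper opens to 87 mm and grips with 3 to 60 N. Pads are 19 mm wide; open, the fingers measure 117 mm over their backs; the gripper's body (75 mm by 190 mm) begins 51 mm behind the grasp point.
Start: joints at [85.348, 22.042, 0.453, 0, -68.411, -14.817], TCP at [0.208, 0.589, 0.223] pointing down, gripper open.
Joint ranges: [-179.83, 179.83], [-69.29, 118.12], [-61.27, 80.66], [-181.25, 117.63], [-171.15, -9.14], [-177.46, 177.46]. Speed limits (degrees/s): [159.86, 159.86, 180, 180, 180, 180].

### API

Orientations are given as a 3x3 rotation matrix whose columns are the frame's x, y, z axes.
In Python, from station import r, cams gives the robot as it stands.
- The arm moves only by the tool play_rows, never from a script. Its argument "commands" is text: rows parted by semicolons, each of 6 numbers parted by spaces: the shift along the world's x, y, z normalised to -1 to 1, where 1 is 30 mm, then the turn, a rotation vector about the world's x, y, z normalised to -1 to 1, where 1 is 0.15 rad. A call has 1 to 20 rows; each row shifts and turns the commanded pose from where the row before left it; what a row does not reach is not made up. A row lasts 1/10 s, in which the tool goes at most 50 mm and 8.59 degrees, less where a joint would pass 70% of its speed; a pose out of reach is approached as far as the arm can. A call with a number of a shift or a turn outside -1 to 1 is refused whole. A call with a gripper value outside its range is refused whole. "grip" is the finger opening in mm, from 0 to 87, set as the call begins (left out, the last holds). The fingers move at their own pace and stop on an object; the grip force is fixed at half the most. Time passes only in rows, so rows that do not move let the fingers close. It gives the time, the measured TCP pose, the force, the opening and the grip force at its end, in the units of the state.
- r.sense(): the state, without advancing time (a new reading comes with each control period).
- cams.capture(name): name is "scene" or "side" or "wrist"; returns (picture, depth): 480x640x3 uint8, blue, green, red; 480x640 float32, m along the optical axis (not along the pixel's ray), 0 where there is no reading.
- cams.camera_info(name): a dict with "mtx" (3x3 intrinsics, pixels), "R" (3x3) and "t" (3): a world point X has camera coordinates R X + t. Camera axes: x right, y down, z forward; pixel columns grow to the right and rows downward; lengths in m; the calibration is good to about 2 mm. A picture is of the moment at which its call begins: read the wrist's pose just before it. camera_info takes no time and is no camera call; for the wrist camera it gives the pose at the moment of the call.
- r.finish_job(): hands the job in; it is judged then, once.
The state is a dict: "time_s": time; "joints": joint angles; "joint_velocities": joint speeds; "effort": joint torques, N m; "tcp_pos": TCP position; "ee_rot": TCP orientation; "wrist_force": force on the tool from outside, world axes, zero at the start; "moment": the same for the moment, N m; "gripper_width": opening from 0.0 (shut) to 1.0 (fully open); "gripper_force": force on a finger pad.
Only numpy, scipy, OpenCV 4.12 (cv2) and the standard library are available. Lean on these libraries where they do the work, as an engineer would, in place of code of your own. Each camera call takes 0.05 s, during which the arm holds its last target. There are 200 camera calls.

### The job

Load the gravity-feed can rack on the coffee counter so that the short can is dispensed first: lay cans from the tray across the upper end of its ramp, where they roll down to the front. First the short can, which must come to rest at the front stop, then the long can, which must come to rest right behind it; leave the screw-cap bottle can lying in the tray.

Things in the scene. Friction and masses are not known exactly. Their poses are not given: they have to be found in the camera images.
- short_can_center (a point): Centre of the short drink can: a plain closed aluminium cylinder with a brown band, 53 mm diameter, 88 mm long, 0.12 to 0.24 kg, lying on its side in a tray cradle. Its x axis runs along the can's length; y and z turn as it rolls.
- long_can_center (a point): Centre of the long drink can: same look, 53 mm diameter, 122 mm long, 0.17 to 0.34 kg, lying in another cradle of the tray. Its x axis runs along the can's length.
- bottle_can_center (a point): Near the centre of the bottle can that stays in the tray: 53 mm diameter body 78 mm long that narrows to a 35 mm dark screw cap, 120 mm overall. Its x axis runs along its length, towards the cap. This point lies on its axis, half-way along.
- rack_load (a point): Loading point of the fixed rack: on the ramp surface (57 mm above the counter), on its centreline, near the upper end. Axes level, z up; the ramp falls 9 degrees towards +x. A can laid here along y (centre 27 mm above this point) and let go rolls down along +x. From here the ramp runs 70 mm up to its open end (no wall) and 175 mm down to the front stop.
- rack_front (a point): Lower end of the ramp: on its surface (30 mm above the counter), on the centreline, at the inner face of the 24 mm high wooden stop. Axes as rack_load. Guard wires cross 66 mm above the ramp from 30 to 90 mm behind this point; cans go in uphill of them. A can at the stop has its centre at x = -22, z = +30 mm from here, the next at x = -74, z = +39 mm.
- tray: Fixed wooden tray, 170 mm (x) by 285 mm (y), floor 8 mm thick; origin under its centre on the counter. Three cradles 100 mm apart along y, each between two 5 mm high, 6 mm wide strips, hold one can each along the tray's x axis, resting on the floor (can centre 34.5 mm above the counter). Which can lies in which cradle varies.
- rack: Fixed can rack of wood and steel; origin on the counter right below rack_load, axes as there. An open-topped sloping channel, 150 mm wide inside (along y), between side walls 12 mm thick that rise 44 mm above the ramp; 257 mm long along the slope.
Not all that is in view belongs to the job. What is shaped like the part that bears long_can_center but orange or turquoise is not meant.

How it is judged (in metres and radians):
On the way, in this order (a step that is already met when the one before it is completed fails the run):
1. the short can rests at the front stop (x of short_can_center in the frame of rack_front between -0.034 and -0.01 m and y of short_can_center in the frame of rack_front between -0.04 and 0.04 m and z of short_can_center in the frame of rack_front between 0.0183 and 0.0423 m and angle between the x axis of short_can_center and the y axis of rack_front, either way round below 0.3 rad), for 0.3 s.
2. the long can rests right behind the short can (all of step 1 and x of long_can_center in the frame of rack_front between -0.088 and -0.062 m and y of long_can_center in the frame of rack_front between -0.04 and 0.04 m and z of long_can_center in the frame of rack_front between 0.0266 and 0.0506 m and angle between the x axis of long_can_center and the y axis of rack_front, either way round below 0.3 rad), for 0.3 s.
At the end, for the whole second after the job is handed in: Short can at the front stop (centre 10-34 mm behind the stop's inner face), long can right behind (62-88 mm), both down on the ramp within 40 mm of its centreline and square across it within 17 degrees; bottle can within 30 mm of its start (all of step 2 and distance of bottle_can_center from where it was at the start of the episode below 0.03 m); the robot touches nothing.
It fails at once if the bottle can is moved more than 30 mm (distance of bottle_can_center from where it was at the start of the episode above 0.03 m).
It also fails if it takes over 64 s, if anything falls off the work surface, if the arm or the gripper's body presses on something with over 40 N, if the wrist force passes 120 N, or if a joint passes its speed limit or range.

## Working session

There is one attempt and no reset: what is moved stays moved. The work goes in short steps, Python scripts to look and compute and a tool call to move; the robot and the scene stay as the last step left them, time stands still between calls to the robot, and variables do not carry over. Pictures are saved under pics/ and viewed, at most 10 in all, crops included, and the job is handed in when it is done.

Besides the shell and the picture viewer there is one more tool, called after "Emit:" as a command line: name --argument value ..., lists and objects as JSON in quotes. play_rows: Moves the arm, as the interface text tells. Scaled input: -1 to 1 covers 30 mm each way for a shift and 0.15 rad each way for a turn. Its arguments: {"type":"object","properties":{"commands":{"type":"string"},"grip":{"type":"number"}},"required":["commands"]}

```bash
ls; mkdir -p pics
python3 - <<'E'
from station import r,cams
import cv2,numpy as np
print(r.sense())
for n in("scene","side"):
    p,d=cams.capture(n); cv2.imwrite(f"pics/{n}0.png",p); np.savez(f"{n}0.npz",p=p,d=d,**cams.camera_info(n))
    i=cams.camera_info(n);print(n,i)
E
```

```text
pics
{'time_s': 0.0, 'joints': array([ 8.53492100e+01,  2.20918981e+01,  3.78899262e-01, -2.86349260e-02,
       -6.84108803e+01, -1.48162298e+01]), 'joint_velocities': array([ 0.10068039, -0.05488602,  0.0391101 ,  0.06040501, -0.10883594,
       -0.01766867]), 'effort': array([-4.35824313e-04, -3.90664601e+01,  1.87403727e+01,  4.22010854e+00,
        1.10217521e-02, -1.87613391e-04]), 'tcp_pos': array([0.20807616, 0.5887027 , 0.22144253]), 'ee_rot': array([[ 9.42772044e-01, -3.33437347e-01, -6.38487428e-04],
       [-3.33437942e-01, -9.42769673e-01, -2.11725566e-03],
       [ 1.04025528e-04,  2.20898538e-03, -9.99997555e-01]]), 'wrist_force': array([-0.1513783 ,  0.23320569, -0.298072  ]), 'moment': array([-0.0298325 , -0.04195272, -0.03530486]), 'gripper_force': 0.0, 'gripper_width': 1.0012329481861257}
scene {'mtx': array([[591.48927649,   0.        , 316.73750407],
       [  0.        , 591.48927649, 238.07296056],
       [  0.        ,   0.        ,   1.        ]]), 'R': array([[ 0.47123356,  0.88181891,  0.01828491],
       [ 0.61633405, -0.31439051, -0.72200482],
       [-0.6309289 ,  0.35150251, -0.69164638]]), 't': array([-0.20181628, -0.25044536,  1.3236835 ])}
side {'mtx': array([[465.88202565,   0.        , 317.45624616],
       [  0.        , 465.88202565, 237.0507257 ],
       [  0.        ,   0.        ,   1.        ]]), 'R': array([[-0.99788485, -0.06473004, -0.00598817],
       [-0.03913482,  0.67174085, -0.73975178],
       [ 0.05190666, -0.73795275, -0.67285321]]), 't': array([0.46645233, 0.06216102, 0.91461906])}
```

View pics/scene0.png

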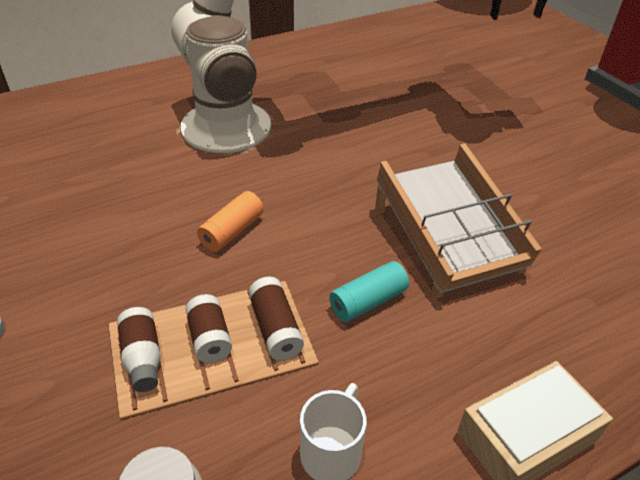

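View pics/side0.png

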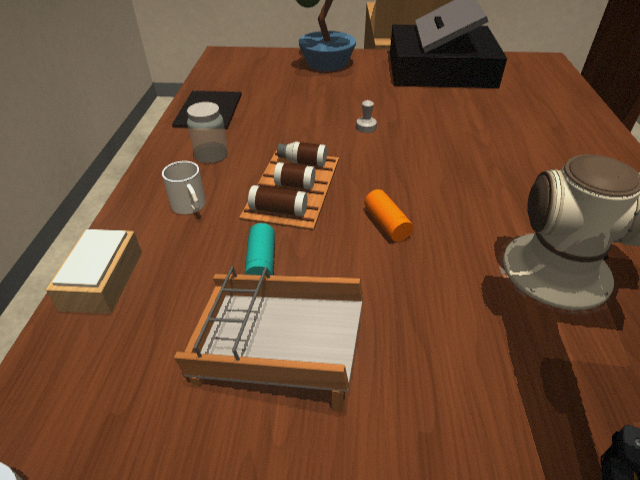

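The scene view shows the tray at lower left: bottle can (140,348), short can (210,328), long can (275,318). The rack is at (455,215) with its front stop near (490,265). The orange and turquoise cans are decoys. The side view shows the same layout.

```bash
cat > h.py <<'E'
import numpy as np,cv2
def cloud(n,box):
    f=np.load(f"{n}0.npz"); u0,v0,u1,v1=box
    v,u=np.mgrid[v0:v1,u0:u1]; z=f["d"][v0:v1,u0:u1]; K=f["mtx"]
    c=np.stack([(u-K[0,2])/K[0,0]*z,(v-K[1,2])/K[1,1]*z,z],-1)
    return ((c-f["t"])@f["R"])[z>0], f["p"][v0:v1,u0:u1][z>0].astype(int)
E
python3 - <<'E'
from h import *
from scipy.optimize import least_squares
np.set_printoptions(precision=4,suppress=True)
B={"scene":dict(bottle=(112,300,166,395),short=(180,288,236,368),long=(243,270,308,366),rack=(372,140,545,300),tq=(325,258,412,325),orange=(192,188,268,255)),
"side":dict(bottle=(275,138,332,168),short=(270,160,320,192),long=(244,182,312,221),rack=(170,262,368,410))}
for n in B:
  for k,b in B[n].items():
    P,c=cloud(n,b)
    if k!="rack":
      Q=P[(P[:,2]>.018)&(P[:,2]<.075)]
      m=np.median(Q[:,:2],0)
      z0=.0345 if k in("bottle","short","long") else .0265
      w,V=np.linalg.eigh(np.cov(Q[:,:2].T)); a0=np.arctan2(V[1,1],V[0,1])
      def f(q):
        s=-(Q[:,0]-m[0])*np.sin(q[0])+(Q[:,1]-m[1])*np.cos(q[0])-q[1]
        return np.hypot(s,Q[:,2]-z0)-.0265
      o=least_squares(f,[a0,0],loss="soft_l1",f_scale=.002)
      a,s=o.x; t=(Q[:,:2]-m)@[np.cos(a),np.sin(a)]
      lo,hi=np.percentile(t,[1,99]); cen=m+(lo+hi)/2*np.array([np.cos(a),np.sin(a)])+s*np.array([-np.sin(a),np.cos(a)])
      print(n,k,len(Q),"c",cen,"deg",np.degrees(a)%180,"len",hi-lo,"res",np.median(abs(f(o.x))),"zmax",np.percentile(Q[:,2],99))
    else:
      sat=c.max(1)-c.min(1)
      W=P[(sat<40)&(c.min(1)>110)&(P[:,2]>.02)]
      A=np.c_[W[:,:2],np.ones(len(W))]; g=np.zeros(3); kk=np.ones(len(W),bool)
      for _ in range(6):
        g=np.linalg.lstsq(A[kk],W[kk,2],rcond=None)[0]; kk=abs(W[:,2]-A@g)<.004
      W=W[kk]; print(n,"ramp",len(W),g,"slope",np.degrees(np.arctan(np.hypot(*g[:2]))),"downdir",np.degrees(np.arctan2(-g[1],-g[0])))
      h=P[:,2]-np.c_[P[:,:2],np.ones(len(P))]@g
      T=P[(h>.038)&(h<.05)]   # wall tops (wood)
      r=cv2.minAreaRect(T[:,:2].astype(np.float32)); print("walltops",len(T),r,cv2.boxPoints(r))
      r=cv2.minAreaRect(W[:,:2].astype(np.float32)); print("ramp rect",r, cv2.boxPoints(r))
E
```

```text
scene bottle 2817 c [ 0.5314 -0.3471] deg 160.7207436200177 len 0.11888059505162324 res 0.0024089454411733886 zmax 0.06175446837849263
scene short 2227 c [ 0.5401 -0.2429] deg 171.04192499117997 len 0.08730461546605284 res 0.0010829214176214484 zmax 0.061888633525952357
scene long 2766 c [ 0.5676 -0.146 ] deg 171.00962048014875 len 0.12047925309330279 res 0.0009921352326883355 zmax 0.061888024201189745
scene ramp 6294 [-0.1568  0.0184  0.1246] slope 8.972840193589208 downdir -6.709970576187618
walltops 1952 ((0.5261533260345459, 0.21502067148685455), (0.1772136241197586, 0.25472521781921387), 82.71372985839844) [[0.3886 0.1433]
 [0.6412 0.111 ]
 [0.6637 0.2868]
 [0.4111 0.3191]]
ramp rect ((0.5080053806304932, 0.231193408370018), (0.1292932629585266, 0.23049715161323547), 83.06729888916016) [[0.3858 0.1809]
 [0.6146 0.1531]
 [0.6302 0.2815]
 [0.4014 0.3093]]
scene tq 2490 c [0.5797 0.0107] deg 96.0186010673031 len 0.12051568817874878 res 0.0010539227645365527 zmax 0.05385848083951787
scene orange 1910 c [ 0.3253 -0.1224] deg 116.62538346407266 len 0.1212854154786729 res 0.00114054176
[... 193 characters left out ...]
-0.2282] deg 74.36296706957594 len 0.17914833111270212 res 0.008561404370865177 zmax 0.06112635515345442
side long 1549 c [ 0.5467 -0.144 ] deg 33.72069636282248 len 0.14818791699931602 res 0.008892633841450667 zmax 0.06105416648341335
side ramp 8115 [-0.1563  0.0225  0.1234] slope 8.974238942584389 downdir -8.203826093034964
walltops 2602 ((0.5249878764152527, 0.2200116366147995), (0.17685897648334503, 0.25481387972831726), 82.46377563476562) [[0.3871 0.1491]
 [0.6397 0.1156]
 [0.6629 0.291 ]
 [0.4103 0.3244]]
ramp rect ((0.5129724740982056, 0.21876467764377594), (0.14966601133346558, 0.24260607361793518), 82.562744140625) [[0.383  0.1603]
 [0.6236 0.1289]
 [0.6429 0.2773]
 [0.4024 0.3087]]
```

Emit:
play_rows --commands "0.3 -0.75 0 0 0 0.034;0.3 -0.75 0 0 0 0.034;0.3 -0.75 0 0 0 0.034;0.3 -0.75 0 0 0 0.034;0.3 -0.75 0 0 0 0.034;0.3 -0.75 0 0 0 0.034;0.3 -0.75 0 0 0 0.034;0.3 -0.75 0 0 0 0.034;0.3 -0.75 0 0 0 0.034;0.3 -0.75 0 0 0 0.034;0.3 -0.75 0 0 0 0.034;0.3 -0.75 0 0 0 0.034;0.3 -0.75 0 0 0 0.034;0.3 -0.75 0 0 0 0.034;0.3 -0.75 0 0 0 0.034;0.3 -0.75 0 0 0 0.034;0.3 -0.75 0 0 0 0.034;0.3 -0.75 0 0 0 0.034;0.3 -0.75 0 0 0 0.034;0.3 -0.75 0 0 0 0.034" --grip 87

```text
time_s: 2.1
tcp_pos: [0.3882, 0.1381, 0.2223]
ee_rot: [[0.972, -0.235, -0.001], [-0.235, -0.972, -0.0], [-0.0, 0.0, -1.0]]
wrist_force: [0.5, 0.6, -0.1]
gripper_width: 0.999
gripper_force: 0.0
```

Emit:
play_rows --commands "0.3 -0.75 0 0 0 0.034;0.3 -0.75 0 0 0 0.034;0.3 -0.75 0 0 0 0.034;0.3 -0.75 0 0 0 0.034;0.3 -0.75 0 0 0 0.034;0.3 -0.75 0 0 0 0.034;0.3 -0.75 0 0 0 0.034;0.3 -0.75 0 0 0 0.034;0.3 -0.75 0 0 0 0.034;0.3 -0.75 0 0 0 0.034;0.3 -0.75 0 0 0 0.034;0.3 -0.75 0 0 0 0.034;0.3 -0.75 0 0 0 0.034;0.3 -0.75 0 0 0 0.034;0.3 -0.75 0 0 0 0.034;0.3 -0.75 0 0 0 0.034;0.3 -0.75 0 0 0 0;0 0 0 0 0 0;0 0 0 0 0 0"

```text
time_s: 4.0
tcp_pos: [0.5408, -0.2434, 0.2217]
ee_rot: [[0.988, -0.157, -0.002], [-0.157, -0.988, 0.001], [-0.002, -0.0, -1.0]]
wrist_force: [0.1, 0.4, 0.3]
gripper_width: 1.002
gripper_force: 0.0
```

Run:
```python
from station import r,cams
import cv2,numpy as np
s=r.sense();print(s["time_s"],s["joints"],s["tcp_pos"],s["ee_rot"],s["wrist_force"])
i=cams.camera_info("wrist");p,d=cams.capture("wrist");cv2.imwrite("pics/w1.png",p);np.savez("wrist0.npz",p=p,d=d,**i);print(i["R"],-i["R"].T@i["t"])
```

```text
4.0 [-8.61205831e+00  1.90266790e+01 -4.21505524e+00 -2.56160092e-02
 -6.68577742e+01  8.96082140e+01] [ 0.5408217  -0.24340289  0.22166354] [[ 9.87648832e-01 -1.56674960e-01 -1.65557052e-03]
 [-1.56674050e-01 -9.87650139e-01  6.66533856e-04]
 [-1.73955362e-03 -3.98916446e-04 -9.99998407e-01]] [0.12375787 0.43988208 0.25295225]
[[-0.15827724 -0.98739417 -0.00103579]
 [-0.95727188  0.15319139  0.24528137]
 [-0.24203071  0.03981399 -0.96945138]] [ 0.60714215 -0.25398875  0.38410048]
```

View pics/w1.png

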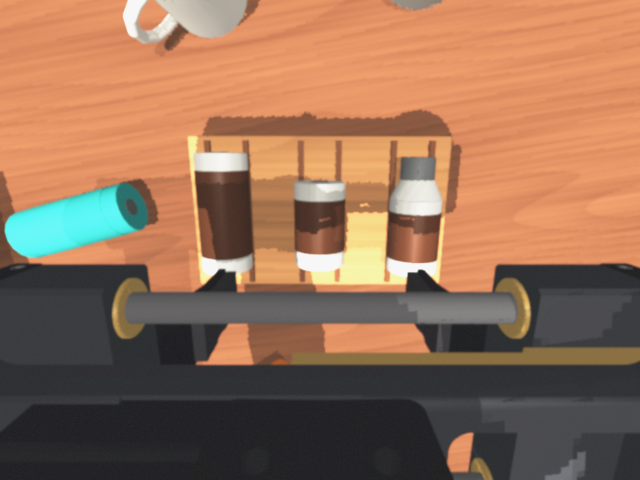

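The wrist view shows the short can at (320,225), centred between the fingers (215 and 425). The long can is at (223,212) and the bottle can at (415,215).

Run:
```python
from h import *
from scipy.optimize import least_squares
np.set_printoptions(precision=4,suppress=True)
for k,b in dict(short=(285,170,355,275),long=(185,142,262,262)).items():
    P,c=cloud("wrist",b); Q=P[(P[:,2]>.025)&(P[:,2]<.075)]; m=np.median(Q[:,:2],0)
    def f(q):
        s=-(Q[:,0]-m[0])*np.sin(q[0])+(Q[:,1]-m[1])*np.cos(q[0])-q[1]
        return np.hypot(s,Q[:,2]-.0345)-.0265
    a,s=least_squares(f,[np.radians(171),0],loss="soft_l1",f_scale=.002).x
    e=np.array([np.cos(a),np.sin(a)]);t=(Q[:,:2]-m)@e;lo,hi=np.percentile(t,[.5,99.5])
    print(k,m+(lo+hi)/2*e+s*np.array([-e[1],e[0]]),np.degrees(a),hi-lo,np.percentile(Q[:,2],99))
```

```text
short [ 0.5406 -0.2409] 170.73836548409824 0.08767280162954069 0.06244307106917627
long [ 0.5731 -0.145 ] 170.85903333546705 0.10925576517858318 0.06255142996275
```

Emit:
play_rows --commands "0 0.04 -0.6 0 0 0;0 0 -0.8 0 0 0;0 0 -0.8 0 0 0;0 0 -0.8 0 0 0;0 0 -0.8 0 0 0;0 0 -0.8 0 0 0;0 0 -0.6 0 0 0;0 0 -0.5 0 0 0;0 0 -0.4 0 0 0;0 0 -0.3 0 0 0;0 0 -0.2 0 0 0;0 0 0 0 0 0;0 0 0 0 0 0"

```text
time_s: 5.35
tcp_pos: [0.5417, -0.2421, 0.025]
ee_rot: [[0.988, -0.155, 0.001], [-0.155, -0.988, -0.0], [0.001, 0.0, -1.0]]
wrist_force: [-0.3, -0.6, 0.4]
gripper_width: 1.005
gripper_force: 0.0
```

Emit:
play_rows --commands "0 0 0 0 0 0;0 0 0 0 0 0;0 0 0 0 0 0;0 0 0 0 0 0;0 0 0 0 0 0;0 0 0 0 0 0;0 0 0 0 0 0;0 0 0 0 0 0;0 0 0 0 0 0;0 0 0 0 0 0" --grip 40

```text
time_s: 6.35
tcp_pos: [0.5413, -0.242, 0.0246]
ee_rot: [[0.988, -0.156, 0.0], [-0.156, -0.988, -0.0], [0.0, -0.0, -1.0]]
wrist_force: [0.3, -0.5, 0.6]
gripper_width: 0.596
gripper_force: 30.0
```

Emit:
play_rows --commands "0 0 0.3 0 0 0;0 0 0.6 0 0 0;0 0 0.8 0 0 0;0 0 0.8 0 0 0;0 0 0.8 0 0 0;0 0 0.8 0 0 0;0 0 0.7 0 0 0;0 0 0.4 0 0 0;0 0 0 0 0 0"

```text
time_s: 7.25
tcp_pos: [0.5421, -0.2422, 0.1825]
ee_rot: [[0.988, -0.155, 0.004], [-0.155, -0.988, -0.001], [0.004, 0.0, -1.0]]
wrist_force: [1.0, -0.7, -2.7]
gripper_width: 0.605
gripper_force: 30.0
```

Emit:
play_rows --commands "-0.12 0.78 0 0 0 -0.514;-0.12 0.78 0 0 0 -0.514;-0.12 0.78 0 0 0 -0.514;-0.12 0.78 0 0 0 -0.514;-0.12 0.78 0 0 0 -0.514;-0.12 0.78 0 0 0 -0.514;-0.12 0.78 0 0 0 -0.514;-0.12 0.78 0 0 0 -0.514;-0.12 0.78 0 0 0 -0.514;-0.12 0.78 0 0 0 -0.514;-0.12 0.78 0 0 0 -0.514;-0.12 0.78 0 0 0 -0.514;-0.12 0.78 0 0 0 -0.514;-0.12 0.78 0 0 0 -0.514;-0.12 0.78 0 0 0 -0.514;-0.12 0.78 0 0 0 -0.514;-0.12 0.78 0 0 0 -0.514;-0.12 0.78 0 0 0 -0.514;-0.12 0.78 0 0 0 -0.514;-0.12 0.78 0 0 0 -0.514"

```text
time_s: 9.25
tcp_pos: [0.4682, 0.2263, 0.179]
ee_rot: [[-0.13, -0.991, -0.003], [-0.991, 0.13, -0.002], [0.002, 0.002, -1.0]]
wrist_force: [1.3, -0.0, -2.3]
gripper_width: 0.607
gripper_force: 30.0
```

Emit:
play_rows --commands "0 0 0 0 0 0;0 0 0 0 0 0;0 0 0 0 0 0"

```text
time_s: 9.55
tcp_pos: [0.4688, 0.2251, 0.1797]
ee_rot: [[-0.127, -0.992, -0.002], [-0.992, 0.127, -0.001], [0.001, 0.001, -1.0]]
wrist_force: [-0.1, 0.4, -2.0]
gripper_width: 0.603
gripper_force: 30.0
```

Run:
```python
from station import r,cams
import cv2,numpy as np
s=r.sense();print(s["time_s"],s["joints"],s["tcp_pos"],s["ee_rot"],s["wrist_force"])
p,d=cams.capture("side");q,_=cams.capture("scene");cv2.imwrite("pics/s2.png",np.hstack([p[200:440,140:540],q[80:320,240:640]]))
```

```text
9.55 [ 4.35341999e+01  1.40497009e+01 -1.77703039e+01 -1.43066820e-02
 -5.82980717e+01 -5.08301001e+01] [0.46880167 0.22507317 0.17971095] [[-0.1271228  -0.99188563 -0.00164034]
 [-0.99188591  0.12712493 -0.00126544]
 [ 0.0014637   0.00146616 -0.99999785]] [-0.13225588  0.40098062 -2.02211884]
```

View pics/s2.png

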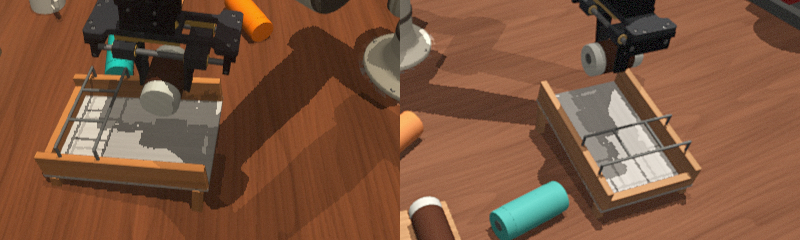

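The short can is held over the upper ramp, between the side walls (side crop at (160,95)).

Emit:
play_rows --commands "0 0 -0.4 0 0 0;0 0 -0.6 0 0 0;0 0 -0.6 0 0 0;0 0 -0.6 0 0 0;0 0 -0.4 0 0 0;0 0 -0.3 0 0 0;0 0 -0.25 0 0 0;0 0 -0.15 0 0 0;0 0 -0.1 0 0 0;0 0 0 0 0 0;0 0 0 0 0 0"

```text
time_s: 10.75
tcp_pos: [0.4695, 0.2262, 0.079]
ee_rot: [[-0.127, -0.992, 0.001], [-0.992, 0.127, 0.001], [-0.001, -0.001, -1.0]]
wrist_force: [-0.3, -0.2, -2.0]
gripper_width: 0.604
gripper_force: 30.0
```

Emit:
play_rows --commands "0 0 -0.07 0 0 0;0 0 -0.05 0 0 0;0 0 0 0 0 0;0 0 0 0 0 0"

```text
time_s: 11.15
tcp_pos: [0.4693, 0.226, 0.075]
ee_rot: [[-0.127, -0.992, 0.0], [-0.992, 0.127, 0.0], [-0.0, -0.0, -1.0]]
wrist_force: [0.0, 0.5, -1.7]
gripper_width: 0.605
gripper_force: 30.0
```

Emit:
play_rows --commands "0 0 0 0 0 0;0 0 0 0 0 0;0 0 0 0 0 0;0 0 0 0 0 0;0 0 0 0 0 0;0 0 0 0 0 0" --grip 75

```text
time_s: 11.75
tcp_pos: [0.4693, 0.226, 0.075]
ee_rot: [[-0.127, -0.992, 0.0], [-0.992, 0.127, 0.0], [-0.0, -0.0, -1.0]]
wrist_force: [0.5, -0.0, -0.6]
gripper_width: 0.859
gripper_force: 0.1
```

Emit:
play_rows --commands "0 0 0.1 0 0 0;0 0 0.2 0 0 0;0 0 0.4 0 0 0;0 0 0.6 0 0 0;0 0 0.6 0 0 0;0 0 0.6 0 0 0;0 0 0.6 0 0 0;0 0 0.6 0 0 0;0 0 0.3 0 0 0;0 0 0 0 0 0;0 0 0 0 0 0;0 0 0 0 0 0"

```text
time_s: 12.95
tcp_pos: [0.4687, 0.2256, 0.194]
ee_rot: [[-0.127, -0.992, -0.002], [-0.992, 0.127, -0.001], [0.001, 0.002, -1.0]]
wrist_force: [0.8, 0.3, 0.3]
gripper_width: 0.865
gripper_force: 0.0
```

Run:
```python
from station import r,cams
import cv2,numpy as np
s=r.sense();print(s["time_s"],s["tcp_pos"],s["wrist_force"])
p,d=cams.capture("side");q,_=cams.capture("scene");cv2.imwrite("pics/s3.png",np.hstack([p[200:440,140:540],q[80:320,240:640]]))
```

```text
12.95 [0.46872166 0.22557511 0.1940036 ] [0.78407475 0.30393772 0.33734234]
```

View pics/s3.png

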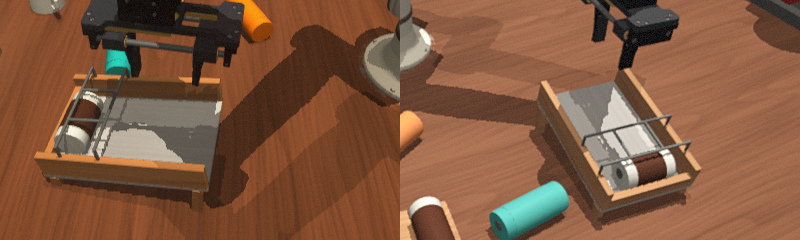

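The short can lies at the front stop, under the guard wires (scene crop at (645,168)). I'll check its pose.

```bash
cat > chk.py <<'E'
from station import r,cams
from h import *
import sys
np.set_printoptions(precision=4,suppress=True)
a=np.radians(-7.4); ex=np.array([np.cos(a),np.sin(a)]); ey=np.array([-ex[1],ex[0]])
F=np.array([.469,.225])+ex*.173
for n,b in dict(side=(170,262,368,410),scene=(372,140,545,300)).items():
    p,d=cams.capture(n); np.savez(f"{n}0.npz",p=p,d=d,**cams.camera_info(n))
    P,c=cloud(n,b); x=(P[:,:2]-F)@ex; y=(P[:,:2]-F)@ey; z=P[:,2]-.030
    for lo,hi in((-.047,-.003),(-.1,-.052)):
        k=(x>lo)&(x<hi)&(abs(y)<.073)&(z-(-x)*.158>.03)&(z-(-x)*.158<.06)
        if k.sum()<30: continue
        t=k&(z>np.percentile(z[k],99)-.004)
        l=np.polyfit(y[t],x[t],1)
        print(n,k.sum(),"y",np.percentile(y[k],[1,99]),"crest x",np.median(x[t]),"ang",np.degrees(np.arctan(l[0])),"ztop",np.percentile(z[k],98))
E
python3 chk.py
```

```text
side 991 y [-0.0727  0.0503] crest x -0.032560042030567365 ang 0.2840446817864973 ztop 0.05730354291704379
side 168 y [-0.073   0.0492] crest x -0.08328271211873181 ang 8.9494102588639 ztop 0.054083989170416
scene 1305 y [-0.0429  0.0727] crest x -0.02544788510186308 ang 0.11311956384949798 ztop 0.05740623219964344
scene 38 y [0.0708 0.073 ] crest x -0.09126419930931416 ang -85.98098981899986 ztop 0.05785238947345
```

Emit:
play_rows --commands "0.164 -0.62 0 0 0 0.514;0.164 -0.62 0 0 0 0.514;0.164 -0.62 0 0 0 0.514;0.164 -0.62 0 0 0 0.514;0.164 -0.62 0 0 0 0.514;0.164 -0.62 0 0 0 0.514;0.164 -0.62 0 0 0 0.514;0.164 -0.62 0 0 0 0.514;0.164 -0.62 0 0 0 0.514;0.164 -0.62 0 0 0 0.514;0.164 -0.62 0 0 0 0.514;0.164 -0.62 0 0 0 0.514;0.164 -0.62 0 0 0 0.514;0.164 -0.62 0 0 0 0.514;0.164 -0.62 0 0 0 0.514;0.164 -0.62 0 0 0 0.514;0.164 -0.62 0 0 0 0.514;0.164 -0.62 0 0 0 0.514;0.164 -0.62 0 0 0 0.514;0.164 -0.62 0 0 0 0.514" --grip 87

```text
time_s: 15.15
tcp_pos: [0.5677, -0.1468, 0.1944]
ee_rot: [[0.988, -0.152, -0.001], [-0.152, -0.988, -0.0], [-0.001, 0.0, -1.0]]
wrist_force: [0.5, 0.1, 0.9]
gripper_width: 1.001
gripper_force: 0.0
```

Emit:
play_rows --commands "0 0 -0.4 0 0 0;0 0 -0.5 0 0 0;0 0 0 0 0 0;0 0 0 0 0 0;0 0 0 0 0 0"

```text
time_s: 15.65
tcp_pos: [0.5681, -0.1457, 0.1685]
ee_rot: [[0.988, -0.155, 0.001], [-0.155, -0.988, -0.0], [0.001, 0.0, -1.0]]
wrist_force: [0.1, 0.0, -0.0]
gripper_width: 1.001
gripper_force: 0.0
```

Run:
```python
from station import r,cams
from h import *
s=r.sense();print(s["time_s"],s["tcp_pos"],s["ee_rot"][:,0])
i=cams.camera_info("wrist");p,d=cams.capture("wrist");cv2.imwrite("pics/w2.png",p);np.savez("wrist0.npz",p=p,d=d,**i)
P,c=cloud("wrist",(0,0,640,480)); 
t=(P[:,2]>.057)&(P[:,2]<.066)&(abs(P[:,1]+.146)<.05)&(abs(P[:,0]-.567)<.08)
print(t.sum(),P[t].mean(0),P[t].min(0),P[t].max(0))
```

```text
15.65 [ 0.56806426 -0.14570855  0.1684993 ] [ 9.87896876e-01 -1.55109158e-01  9.54593828e-04]
4336 [ 0.57700911 -0.14560349  0.06008503] [ 0.52058863 -0.1689575   0.05700224] [ 0.62841756 -0.1218785   0.06368493]
```

View pics/w2.png

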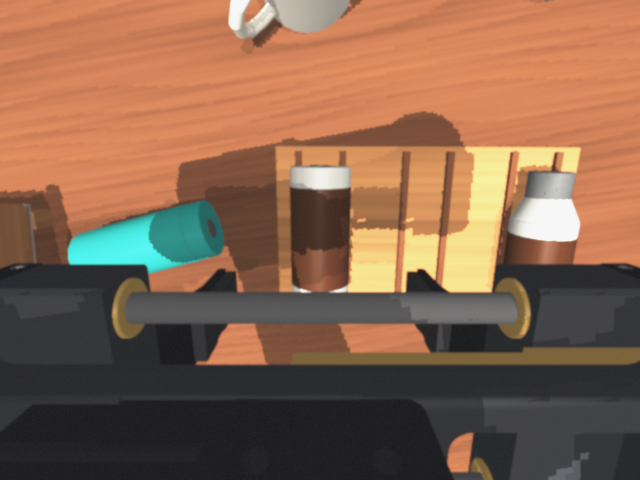

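The long can at (320,228) is centred between the fingers, and the turquoise can is clear of them.

Emit:
play_rows --commands "0 0 -0.4 0 0 0;0 0 -0.7 0 0 0;0 0 -0.8 0 0 0;0 0 -0.8 0 0 0;0 0 -0.7 0 0 0;0 0 -0.5 0 0 0;0 0 -0.4 0 0 0;0 0 -0.3 0 0 0;0 0 -0.2 0 0 0;0 0 0 0 0 0;0 0 0 0 0 0"

```text
time_s: 16.8
tcp_pos: [0.5681, -0.1461, 0.0244]
ee_rot: [[0.988, -0.155, 0.001], [-0.155, -0.988, -0.0], [0.001, -0.0, -1.0]]
wrist_force: [0.5, -0.3, 0.1]
gripper_width: 0.995
gripper_force: 0.0
```

Emit:
play_rows --commands "0 0 0 0 0 0;0 0 0 0 0 0;0 0 0 0 0 0;0 0 0 0 0 0;0 0 0 0 0 0;0 0 0 0 0 0;0 0 0 0 0 0;0 0 0 0 0 0;0 0 0 0 0 0;0 0 0 0 0 0" --grip 40

```text
time_s: 17.8
tcp_pos: [0.5678, -0.146, 0.024]
ee_rot: [[0.988, -0.156, 0.0], [-0.156, -0.988, 0.0], [0.0, -0.0, -1.0]]
wrist_force: [-0.4, 1.4, 1.1]
gripper_width: 0.6
gripper_force: 30.0
```

Emit:
play_rows --commands "0 0 0.3 0 0 0;0 0 0.6 0 0 0;0 0 0.8 0 0 0;0 0 0.8 0 0 0;0 0 0.8 0 0 0;0 0 0.8 0 0 0;0 0 0.7 0 0 0;0 0 0.4 0 0 0;0 0 0 0 0 0"

```text
time_s: 18.7
tcp_pos: [0.5683, -0.1461, 0.1815]
ee_rot: [[0.988, -0.156, 0.003], [-0.156, -0.988, -0.0], [0.003, -0.0, -1.0]]
wrist_force: [0.1, 0.4, -3.3]
gripper_width: 0.601
gripper_force: 30.0
```

Emit:
play_rows --commands "-0.165 0.615 0 0 0 -0.514;-0.165 0.615 0 0 0 -0.514;-0.165 0.615 0 0 0 -0.514;-0.165 0.615 0 0 0 -0.514;-0.165 0.615 0 0 0 -0.514;-0.165 0.615 0 0 0 -0.514;-0.165 0.615 0 0 0 -0.514;-0.165 0.615 0 0 0 -0.514;-0.165 0.615 0 0 0 -0.514;-0.165 0.615 0 0 0 -0.514;-0.165 0.615 0 0 0 -0.514;-0.165 0.615 0 0 0 -0.514;-0.165 0.615 0 0 0 -0.514;-0.165 0.615 0 0 0 -0.514;-0.165 0.615 0 0 0 -0.514;-0.165 0.615 0 0 0 -0.514;-0.165 0.615 0 0 0 -0.514;-0.165 0.615 0 0 0 -0.514;-0.165 0.615 0 0 0 -0.514;-0.165 0.615 0 0 0 -0.514"

```text
time_s: 20.7
tcp_pos: [0.4674, 0.223, 0.1782]
ee_rot: [[-0.131, -0.991, -0.003], [-0.991, 0.131, -0.002], [0.002, 0.003, -1.0]]
wrist_force: [-0.2, -0.6, -2.9]
gripper_width: 0.599
gripper_force: 30.0
```

Emit:
play_rows --commands "0 0 0 0 0 0;0 0 0 0 0 0;0 0 0 0 0 0"

```text
time_s: 21.0
tcp_pos: [0.4683, 0.2221, 0.1791]
ee_rot: [[-0.127, -0.992, -0.002], [-0.992, 0.127, -0.001], [0.002, 0.001, -1.0]]
wrist_force: [1.4, -0.2, -3.0]
gripper_width: 0.603
gripper_force: 30.0
```

Run:
```python
from station import r,cams
import cv2,numpy as np
p,d=cams.capture("side");q,_=cams.capture("scene");cv2.imwrite("pics/s4.png",np.hstack([p[200:440,140:540],q[80:320,240:640]]))
```

```text
(no output)
```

View pics/s4.png

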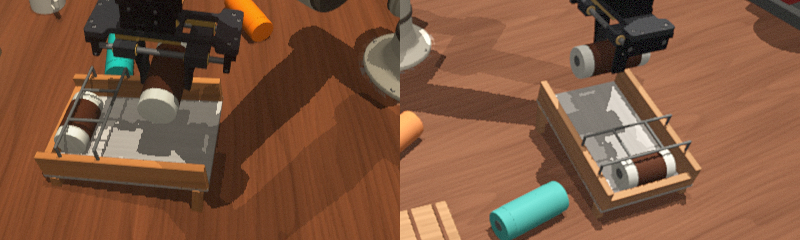

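The long can is held square over the upper ramp, and the short can is still at the stop.

Emit:
play_rows --commands "0 0 -0.4 0 0 0;0 0.03 -0.6 0 0 0;0 0 -0.6 0 0 0;0 0 -0.6 0 0 0;0 0 -0.4 0 0 0;0 0 -0.3 0 0 0;0 0 -0.25 0 0 0;0 0 -0.15 0 0 0;0 0 -0.1 0 0 0;0 0 -0.05 0 0 0;0 0 -0.03 0 0 0;0 0 0 0 0 0;0 0 0 0 0 0"

```text
time_s: 22.4
tcp_pos: [0.4688, 0.224, 0.0758]
ee_rot: [[-0.127, -0.992, 0.001], [-0.992, 0.127, 0.0], [-0.001, -0.0, -1.0]]
wrist_force: [-0.8, 0.3, -2.2]
gripper_width: 0.597
gripper_force: 30.0
```

Emit:
play_rows --commands "0 0 0 0 0 0;0 0 0 0 0 0;0 0 0 0 0 0;0 0 0 0 0 0;0 0 0 0 0 0;0 0 0 0 0 0" --grip 75

```text
time_s: 23.0
tcp_pos: [0.4688, 0.2239, 0.0756]
ee_rot: [[-0.127, -0.992, 0.0], [-0.992, 0.127, 0.0], [-0.0, -0.0, -1.0]]
wrist_force: [-0.0, -0.5, 1.3]
gripper_width: 0.861
gripper_force: 0.1
```

Emit:
play_rows --commands "0 0 0.1 0 0 0;0 0 0.2 0 0 0;0 0 0.4 0 0 0;0 0 0.6 0 0 0;0 0 0.6 0 0 0;0 0 0.6 0 0 0;0 0 0.6 0 0 0;0 0 0.6 0 0 0;0 0 0.3 0 0 0;0 0 0 0 0 0;0 0 0 0 0 0;0 0 0 0 0 0;0 0 0 0 0 0;0 0 0 0 0 0;0 0 0 0 0 0"

```text
time_s: 24.5
tcp_pos: [0.4686, 0.2238, 0.1951]
ee_rot: [[-0.127, -0.992, -0.001], [-0.992, 0.127, -0.001], [0.001, 0.001, -1.0]]
wrist_force: [-0.1, -0.0, 0.5]
gripper_width: 0.861
gripper_force: 0.0
```

```bash
python3 chk.py
python3 - <<'E'
import numpy as np,cv2
p=np.load("side0.npz")["p"];q=np.load("scene0.npz")["p"]
cv2.imwrite("pics/s5.png",np.hstack([p[200:440,140:540],q[80:320,240:640]]))
E
```

```text
side 994 y [-0.0724  0.0504] crest x -0.0331548564438696 ang -0.26327654890308544 ztop 0.057069301887933355
side 1566 y [-0.0725  0.0643] crest x -0.08609513467846192 ang 0.4722684363285417 ztop 0.06505073669759244
scene 1311 y [-0.0429  0.0725] crest x -0.025201020987137668 ang 0.06149096985899144 ztop 0.057095037850790877
scene 1728 y [-0.0626  0.0724] crest x -0.07931008228920461 ang 0.12272617823982955 ztop 0.06519523829936187
```

View pics/s5.png

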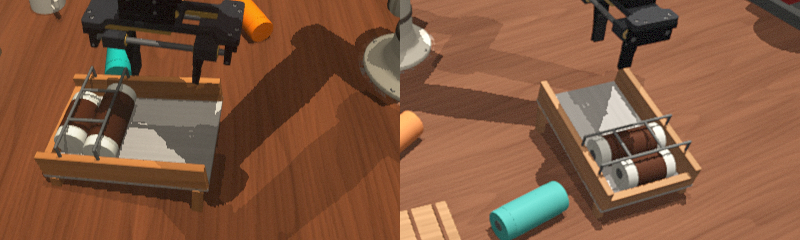

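The long can lies right behind the short can. Both are square, with their crests about 53 mm apart, and the gripper is clear.

```bash
python3 -c "
from station import r
print(r.finish_job())"
```

```text
the job is handed in; nothing more can be done
None
```

I loaded the rack and handed the job in at about 25 s: the short can is at the front stop, the long can is right behind it, and I never touched the bottle can; the hand-in gave no pass or fail result.

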